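# Turn the seed carousel to the red tin

### The job

Push the rim of the wooden seed carousel round with a fingertip until the tin with the red lid stands at the front, squarely in line with the round brass plate on the serving ledge. Do not touch, pinch or lift any of the tins, and leave the flour dredger alone. When the red tin is at the front and the carousel is at rest, take the hand away.

Things in the scene. Friction and masses are not known exactly. Their poses are not given: they have to be found in the camera images.
- carousel (a joint): angle turned by the board since the start, rad, growing anticlockwise seen from above; it turns endlessly both ways, stays where it is left and needs about 0.2 N m to turn (about 1.5 N at the rim). Where the red tin stands must be seen from the other entries
- rim: the outer rim of the turning board (a round wooden board, 330 mm diameter, 22 mm thick, underside 38 mm and top 60 mm above the table), cut by five finger notches; the rim is the outer 40 mm of the board. Origin on the axis at the underside of the board, z up; it turns with the board
- hub (a point): centre of the board's top face, on the axis of rotation, 60 mm above the table
- stand: fixed wooden base plank under the board, 400 x 170 mm, 20 mm thick; origin on the axis of rotation at table height, z up, its -x points to the front. The plank reaches from 260 mm in front of the axis (the bare serving ledge) to 140 mm behind it; a flush round brass plate, 60 mm across, on which the tin in use is set down, lies in the middle of the ledge, 215 mm in front of the axis; under the board only the plank and, within 62 mm of the axis, the bearing
- notch0 (a point): middle of a finger notch in the rim, at the height of the board's top, 152 mm from the axis; it turns with the board. The notch goes right through the board: open to the outside, straight sides that run radially, 54 mm wide at the rim and 44 mm at its floor, which lies 133 mm from the axis; free depth below the board's top 40 mm over the plank, 60 mm elsewhere. The notches lie midway between the seats, 72 degrees apart
- notch1 (a point): middle of a finger notch in the rim, at the height of the board's top, 152 mm from the axis; it turns with the board. The notch goes right through the board: open to the outside, straight sides that run radially, 54 mm wide at the rim and 44 mm at its floor, which lies 133 mm from the axis; free depth below the board's top 40 mm over the plank, 60 mm elsewhere. As notch0
- notch2 (a point): middle of a finger notch in the rim, at the height of the board's top, 152 mm from the axis; it turns with the board. The notch goes right through the board: open to the outside, straight sides that run radially, 54 mm wide at the rim and 44 mm at its floor, which lies 133 mm from the axis; free depth below the board's top 40 mm over the plank, 60 mm elsewhere. As notch0
- notch3 (a point): middle of a finger notch in the rim, at the height of the board's top, 152 mm from the axis; it turns with the board. The notch goes right through the board: open to the outside, straight sides that run radially, 54 mm wide at the rim and 44 mm at its floor, which lies 133 mm from the axis; free depth below the board's top 40 mm over the plank, 60 mm elsewhere. As notch0
- notch4 (a point): middle of a finger notch in the rim, at the height of the board's top, 152 mm from the axis; it turns with the board. The notch goes right through the board: open to the outside, straight sides that run radially, 54 mm wide at the rim and 44 mm at its floor, which lies 133 mm from the axis; free depth below the board's top 40 mm over the plank, 60 mm elsewhere. As notch0
- tin_red: loose low round seed tin, 58 mm diameter, 38 mm high, steel body with a red lid; origin at the centre of its underside. It stands 60 mm above the table in one of the five seat rings (6 mm high, 1.5 mm play) of the turning board, its centre 95 mm from the axis. This is the one to bring to the front
- tin_blue: loose low round seed tin, 58 mm diameter, 38 mm high, steel body with a blue lid; origin at the centre of its underside. It stands 60 mm above the table in one of the five seat rings (6 mm high, 1.5 mm play) of the turning board, its centre 95 mm from the axis
- tin_white: loose low round seed tin, 58 mm diameter, 38 mm high, steel body with a white lid; origin at the centre of its underside. It stands 60 mm above the table in one of the five seat rings (6 mm high, 1.5 mm play) of the turning board, its centre 95 mm from the axis
- tin_green: loose low round seed tin, 58 mm diameter, 38 mm high, steel body with a green lid; origin at the centre of its underside. It stands 60 mm above the table in one of the five seat rings (6 mm high, 1.5 mm play) of the turning board, its centre 95 mm from the axis
- dredger: loose aluminium flour dredger (shaker) with a domed steel top, 66 mm diameter, 93 mm high, standing on the table beside the carousel; origin at the centre of its underside
There are look-alikes about, which are no part of the job. Leave any purple look-alike of the tin_red alone.

How it is judged:
By the outcome, as a careful person would: the job done as asked, in the order asked, and still so for the second after the job is handed in, with the robot touching nothing.
It also fails if it takes over 45 s, if anything falls off the work surface, if the arm or the gripper's body presses on something with over 40 N, if the wrist force passes 120 N, or if a joint passes its speed limit or range.

### The arm

A 6-joint arm with a two-finger parallel gripper is mounted at the origin on the work surface. World frame = base frame: x ahead of the robot, y to its left, z up, the work surface at z = 0. Lengths are in m, angles in rad, forces in N, time in s.
With the tool pointing down it reaches from about 0.325 to 0.85 m from the base axis. Payload 15.5 kg.
Tool frame: the origin (TCP) lies on the mounting face of the last link; the fingertips stand 191 mm ahead of it and the grasp point (between the pads) lies 172 mm ahead of it; z points along the fingers, y is the direction in which the jaws open and shut (so a half turn about z gives the same grasp; the last joint's range is limited). The gripper opens to 91 mm and grips with 3 to 60 N. Pads are 32 mm wide; open, the fingers measure 118 mm over their backs; the gripper's body (76 mm by 178 mm) begins 60 mm behind the grasp point.
Start: joints at [1.2, 0.494, 1.345, -0, 1.302, -0.096], TCP at [0.17, 0.602, 0.405] pointing down, gripper open.
Joint ranges: [-2.91, 2.91], [-0.82, 2.16], [0.22, 2.67], [-1.22, 4.37], [0.12, 2.79], [-3.08, 3.08]. Speed limits (rad/s): [1.89, 1.89, 2.57, 3.01, 3.01, 3.01].

### API

Orientations are given as a unit quaternion [w, x, y, z].
In Python, from rig import r gives the robot as it stands. The module is installed in compiled form; this text tells all that it offers.
- The arm moves only by the tool jog_arm, never from a script. Its argument "moves" is one flat list of numbers, 5 for each row, row after row: the closure, from 0 (fully open) to 1 (shut), then the shift along the tool's x, y, z in m, then the turn about the tool's z in rad. In form: [jaw, tx, ty, tz, twist, jaw, tx, ty, tz, twist, ...]. A call has exactly 10 rows; each row is the pose to reach, as a shift and turn from the pose commanded when the call began, along the tool's axes at that moment; what a row does not reach only later rows make up. A row lasts 1/10 s, in which the tool goes at most 50 mm and 8.59 degrees, less where a joint would pass 70% of its speed; a pose out of reach is approached as far as the arm can. A call with a gripper value outside its range is refused whole. The fingers move at their own pace and stop on an object; the grip force is fixed at half the most. Time passes only in rows, so rows that repeat a pose let the fingers close, or fill a call up. It gives the time, the measured TCP pose, the force and the opening at its end, in the units of the state.
- r.observe(): the state, without advancing time (a new reading comes with each control period).
- r.grab_frame(name): name is "side" or "top" or "wrist"; returns a dict with "frame" (384x512x3 uint8, red, green, blue), "camera_matrix" (3x3 intrinsics, pixels), "R" (3x3) and "t" (3): a world point X has camera coordinates R X + t; the wrist camera has in their place "mount" (4x4, takes a point from camera to tool coordinates, whose origin is the TCP and whose axes are the flange's). Camera axes: x right, y down, z forward; pixel columns grow to the right and rows downward; lengths in m; the calibration is good to about 2 mm. A picture is of the moment at which its call begins: read the wrist's pose just before it. There is no depth.
- r.job_done(): hands the job in, once; it reports no verdict.
The state is a dict: "clock": time; "joint_pos": joint angles; "qvel": joint speeds; "effort": joint torques, N m; "position": TCP position; "tool_rot": TCP orientation; "wrist_force": force on the tool from outside, world axes, zero at the start; "wrist_torque": the same for the moment, N m; "finger_gap": finger opening in m.
Only numpy, scipy, OpenCV 4.12 (cv2) and the standard library are available. Lean on these libraries where they do the work, as an engineer would, in place of code of your own. Each camera call takes 0.05 s, during which the arm holds its last target.

## Working session

There is one attempt and no reset: what is moved stays moved. The work goes in short steps, Python scripts to look and compute and a tool call to move; the robot and the scene stay as the last step left them, time stands still between calls to the robot, and variables do not carry over. Pictures are saved under pics/ and viewed, and the job is handed in when it is done.

Besides the shell and the picture viewer there is one more tool, called after "Call:" by a JSON object that holds its "name" and its "arguments". jog_arm: Moves the arm, as the interface text tells. Its arguments: {"type":"object","properties":{"moves":{"type":"array"}},"required":["moves"]}

```bash
mkdir -p pics
python3 - <<'E'
from rig import r
import cv2
print(r.observe())
for n in("top","side"):
    f=r.grab_frame(n); cv2.imwrite(f"pics/{n}0.png",f["frame"][:,:,::-1]); print(n,f["camera_matrix"],f["R"],f["t"])
E
```

```text
{'clock': 0.0, 'joint_pos': array([ 1.20051697e+00,  4.94199131e-01,  1.34611064e+00,  3.01698378e-05,
        1.30248234e+00, -9.54727510e-02]), 'qvel': array([-0.00131522, -0.00018553, -0.00062397, -0.00155437,  0.00029491,
        0.00078187]), 'effort': array([ 8.81517826e-05, -8.78835154e+01, -3.81870031e+01,  7.06204609e-02,
        5.31755690e-02, -1.20567211e-04]), 'position': array([0.16952718, 0.60142833, 0.40413515]), 'tool_rot': array([-1.52553380e-04,  1.36975302e-01,  9.90574281e-01, -5.80182399e-04]), 'wrist_force': array([ 0.53518544, -0.11184744, -0.56320538]), 'wrist_torque': array([-0.01102114,  0.00405222,  0.02342996]), 'finger_gap': 0.09112384264019083}
top [[350.27470051   0.         255.19177416]
 [  0.         350.27470051 187.31027415]
 [  0.           0.           1.        ]] [[-0.00878906 -0.99975781  0.02017587]
 [-0.99456478  0.00664648 -0.10390727]
 [ 0.103748   -0.02097946 -0.99438233]] [0.11485896 0.65277408 0.7339733 ]
side [[448.91051791   0.         248.93253708]
 [  0.         448.91051791 191.84388374]
 [  0.           0.           1.        ]] [[-0.9223083  -0.38641302  0.00568947]
 [-0.2817975   0.66238677 -0.69414259]
 [ 0.26445711 -0.64181675 -0.71981504]] [0.65081635 0.14074606 0.97620584]
```

View pics/top0.png

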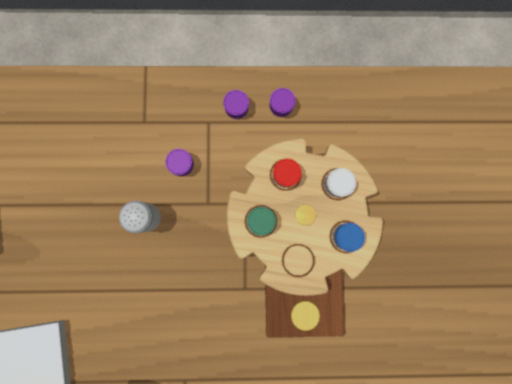

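View pics/side0.png

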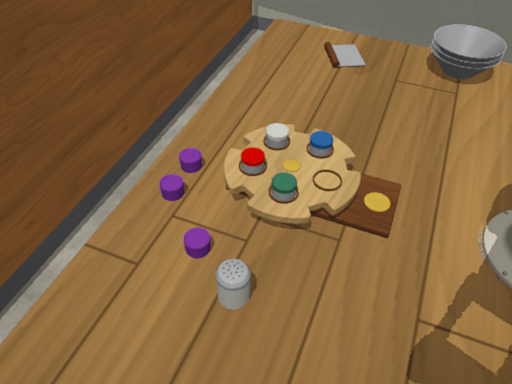

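The top view shows the red tin at (287,174), the hub at (305,215), the brass plate at (305,316) and the dredger at (138,217). The things that could be mistaken for the red tin are the purple tins on the table at (236,104), (283,102) and (180,162). The red-lidded tin on the board is the one to bring round. Next I'll measure and take a close crop.

```bash
cat > h.py <<'E'
from rig import r
import cv2, numpy as np
def ray(f,px,z):
    K,R,t=f["camera_matrix"],f["R"],f["t"]
    d=R.T@np.linalg.solve(K,[px[0],px[1],1.]); c=-R.T@t
    return c+d*(z-c[2])/d[2]
def blobs(f,lo,hi,amin=60):
    h=cv2.cvtColor(f["frame"],cv2.COLOR_RGB2HSV); m=cv2.inRange(h,lo,hi)
    n,l,s,c=cv2.connectedComponentsWithStats(m)
    return [(c[i],s[i,4]) for i in range(1,n) if s[i,4]>=amin]
C={"red":((0,200,100),(5,255,255),.098),"blue":((105,180,60),(120,255,255),.098),"green":((70,120,40),(90,255,200),.098),"brass":((23,190,150),(30,255,255),.02),"purple":((130,150,40),(150,255,255),.038)}
def meas(n="top"):
    f=r.grab_frame(n); o={}
    for k,(a,b,z) in C.items():
        o[k]=[(c.round(1),int(A),ray(f,c,.06 if k=="brass" and A<a0 else z).round(4)) for c,A in blobs(f,a,b) for a0 in[500]]
    return f,o
E
python3 - <<'E'
from h import *
for n in("top","side"):
    f,o=meas(n); print(n)
    for k in o: print(k,o[k])
    if n=="top":
        cv2.imwrite("pics/crop0.png",cv2.resize(f["frame"][125:345,215:395,::-1],None,fx=2.7,fy=2.7,interpolation=cv2.INTER_CUBIC))
        print("dredger",ray(f,(134,217),.09))
E
```

```text
top
red [(array([290.1, 174.9]), 91, array([0.6714, 0.0407, 0.098 ]))]
blue []
green []
brass []
purple []
dredger [0.58979006 0.35316777 0.09      ]
side
red [(array([252.3, 156.4]), 341, array([0.6757, 0.0524, 0.098 ]))]
blue [(array([321. , 139.7]), 282, array([ 0.545 , -0.0698,  0.098 ]))]
green [(array([283.8, 182.9]), 378, array([0.5784, 0.1064, 0.098 ]))]
brass []
purple [(array([190.3, 159.9]), 427, array([0.8394, 0.0632, 0.038 ])), (array([171.6, 187. ]), 494, array([0.8352, 0.1654, 0.038 ])), (array([196.9, 242.4]), 625, array([0.7044, 0.2886, 0.038 ]))]
```

View pics/crop0.png

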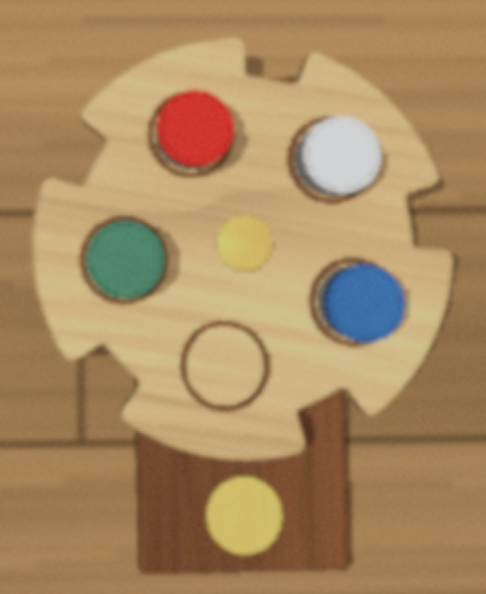

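The crop shows the red-lidded tin on the board, at about (287,174) in the full frame, with a purple-free neighbourhood. The colour thresholds were too narrow for the top camera, so I'll widen them.

```bash
sed -i 's/^C=.*/C={"red":((0,190,80),(4,255,255),.098),"blue":((103,120,50),(122,255,255),.098),"green":((68,80,30),(95,255,220),.098),"brass":((23,110,120),(32,255,255),.02),"purple":((128,120,30),(155,255,255),.038)}/; s/a0 in\[500\]/a0 in[thr[n]]/; s/^def meas/thr={"top":450,"side":330}\ndef meas/' h.py
python3 - <<'E'
from h import *
f,o=meas("top")
h=cv2.cvtColor(f["frame"],cv2.COLOR_RGB2HSV)
for p in((287,174),(349,238),(261,221),(305,215),(305,316),(236,104),(300,240)): print(p,h[p[1],p[0]])
for n in("top","side"):
    f,o=meas(n); print(n)
    for k in o: print(k,o[k])
E
```

```text
(287, 174) [  1 196 207]
(349, 238) [106 166 169]
(261, 221) [ 75 107 134]
(305, 215) [ 24 127 207]
(305, 316) [ 24 126 208]
(236, 104) [141 144 173]
(300, 240) [ 22  85 207]
top
red [(array([286.9, 172.3]), 559, array([0.6769, 0.047 , 0.098 ]))]
blue [(array([349.3, 236.7]), 613, array([ 0.547 , -0.0747,  0.098 ]))]
green [(array([261.2, 220.6]), 592, array([0.5805, 0.0998, 0.098 ]))]
brass [(array([303.4, 214.8]), 247, array([0.5921, 0.0097, 0.06  ])), (array([305.1, 315.4]), 614, array([0.3774, 0.0046, 0.02  ]))]
purple [(array([281.9, 101.8]), 527, array([0.8448, 0.0485, 0.038 ])), (array([236. , 103.7]), 528, array([0.8406, 0.1509, 0.038 ])), (array([179.3, 162.1]), 523, array([0.7095, 0.275 , 0.038 ]))]
side
red [(array([252.4, 156.6]), 331, array([0.6752, 0.053 , 0.098 ]))]
blue [(array([321.1, 139.8]), 316, array([ 0.5445, -0.0696,  0.098 ]))]
green [(array([283.8, 182.8]), 404, array([0.5784, 0.1062, 0.098 ]))]
brass [(array([290.4, 166.8]), 78, array([0.5927, 0.0115, 0.06  ])), (array([376.6, 201.4]), 315, array([0.3779, 0.0436, 0.06  ]))]
purple [(array([190.2, 159.8]), 451, array([0.8398, 0.0628, 0.038 ])), (array([171.6, 186.8]), 517, array([0.8355, 0.1648, 0.038 ])), (array([196.9, 242.3]), 646, array([0.7045, 0.2882, 0.038 ]))]
```

```bash
cat >> h.py <<'E'
from scipy.optimize import least_squares
def fit(o):
    P=[(o[k][0][2][:2],a) for k,a in(("red",0),("green",72),("blue",216))if o[k]]
    g=lambda v: np.concatenate([v[:2]+.095*np.array([np.cos(v[2]+np.radians(a)),np.sin(v[2]+np.radians(a))])-p for p,a in P])
    s=least_squares(g,[.592,.008,np.arctan2(P[0][0][1]-.008,P[0][0][0]-.592)])
    return s.x[:2],np.degrees(s.x[2]),s.fun*1000
E
python3 - <<'E'
from h import *
for n in("top","side"):
    f,o=meas(n); c,a,e=fit(o); print(n,c.round(4),a.round(2),e.round(1))
    b=min(o["brass"],key=lambda q:q[2][0]); p=ray(f,b[0],.02); d=p[:2]-c; print("plate",p,np.hypot(*d),np.degrees(np.arctan2(d[1],d[0])))
    # plank edges
    if n=="top":
        h=f["frame"].astype(int); 
        for row in(305,315,325,331):
            print(row,[int(x) for x in h[row,255:360].sum(1)][::3])
f=r.grab_frame("wrist");cv2.imwrite("pics/w0.png",f["frame"][:,:,::-1]); print(f["mount"],f["camera_matrix"])
E
```

```text
top [0.592  0.0068] 25.13 [ 1.2  0.4 -0.3  1.3 -0.9 -1.7]
plate [0.37736706 0.00463726 0.02      ] 0.2146277672374564 -179.41513417562723
305 [357, 364, 354, 329, 225, 230, 226, 230, 224, 233, 217, 229, 242, 280, 482, 505, 501, 497, 503, 494, 346, 253, 255, 250, 248, 244, 254, 268, 269, 233, 301, 358, 363, 359, 362]
315 [363, 359, 357, 352, 235, 227, 220, 230, 225, 237, 229, 229, 390, 503, 503, 504, 496, 498, 502, 503, 503, 466, 258, 248, 248, 241, 265, 267, 272, 242, 313, 371, 371, 375, 370]
325 [382, 377, 379, 379, 234, 233, 219, 227, 222, 235, 230, 229, 229, 333, 495, 500, 498, 495, 498, 499, 443, 250, 263, 256, 251, 245, 262, 263, 270, 242, 315, 380, 385, 387, 384]
331 [386, 372, 367, 365, 234, 228, 213, 227, 219, 234, 237, 224, 220, 230, 234, 237, 256, 262, 243, 241, 249, 249, 259, 262, 259, 250, 259, 268, 267, 250, 272, 377, 375, 368, 380]
side [0.5899 0.0128] 25.17 [ 0.7 -0.  -0.3  0.8 -0.4 -0.8]
plate [0.37796447 0.00297657 0.02      ] 0.21219289685421228 -177.3499730744079
[[ 2.74530819e-05 -9.71285851e-01 -2.37915522e-01  6.69270985e-02]
 [ 9.99999982e-01 -1.82717593e-05  1.89984169e-04  7.48916665e-04]
 [-1.88876070e-04 -2.37915522e-01  9.71285833e-01  2.07138572e-02]
 [ 0.00000000e+00  0.00000000e+00  0.00000000e+00  1.00000000e+00]] [[314.76234684   0.         253.85164812]
 [  0.         314.76234684 195.4074322 ]
 [  0.           0.           1.        ]]
```

```bash
cat >> h.py <<'E'
from scipy.spatial.transform import Rotation as Ro
HC=np.array([.591,.008])
def state(): 
    s=r.observe(); q=s["tool_rot"]; R=Ro.from_quat([q[1],q[2],q[3],q[0]]).as_matrix()
    return s,np.array(s["position"]),R
def rel(world,yang):
    s,p,R=state(); a=np.arctan2(R[1,1],R[0,1])
    d=R.T@(np.array(world)-p); tw=-(np.radians(yang)-a); 
    return d.round(4),round(tw,3)
def pol(a,rr=.155,z=.234):
    a=np.radians(a); return [HC[0]+rr*np.cos(a),HC[1]+rr*np.sin(a),z]
E
python3 - <<'E'
from h import *
print(rel(pol(205.1,z=.404),-65))
E
```

```text
(array([-0.4494, -0.5583,  0.0007]), np.float64(2.43))
```

Call:
{"name": "jog_arm", "arguments": {"moves": [1, -0.03, -0.037, 0, 0.14, 1, -0.06, -0.074, 0, 0.28, 1, -0.09, -0.111, 0, 0.42, 1, -0.12, -0.148, 0, 0.56, 1, -0.15, -0.185, 0, 0.7, 1, -0.18, -0.222, 0, 0.84, 1, -0.21, -0.259, 0, 0.98, 1, -0.24, -0.296, 0, 1.12, 1, -0.265, -0.33, 0, 1.26, 1, -0.285, -0.354, 0, 1.4]}}

```text
clock: 1.5
position: [0.3481, 0.1814, 0.4049]
tool_rot: [0.0, 0.745, 0.667, 0.0]
wrist_force: [0.8, -0.5, -0.0]
finger_gap: 0.0138
```

Run:
```python
from h import *
s,p,R=state(); print(s["clock"],p,s["joint_pos"].round(2),s["finger_gap"])
print(rel(pol(205.1,z=.404),-65))
```

```text
1.5 [0.34813445 0.18135232 0.40493364] [ 0.33  0.16  1.87 -0.    1.1   0.44] 0.013848222110034603
(array([-0.2263,  0.1283,  0.001 ]), np.float64(1.024))
```

Call:
{"name": "jog_arm", "arguments": {"moves": [1, -0.03, 0.017, 0, 0.13, 1, -0.06, 0.034, 0, 0.26, 1, -0.09, 0.051, 0, 0.39, 1, -0.12, 0.068, 0, 0.52, 1, -0.15, 0.085, 0, 0.65, 1, -0.18, 0.102, 0, 0.78, 1, -0.21, 0.119, 0, 0.91, 1, -0.226, 0.128, 0, 1.02, 1, -0.226, 0.128, 0, 1.024, 1, -0.226, 0.128, 0, 1.024]}}

```text
clock: 2.5
position: [0.4515, -0.0546, 0.4046]
tool_rot: [-0.0, 0.975, 0.22, -0.0]
wrist_force: [-0.3, -0.1, -0.1]
finger_gap: 0.0004
```

Run:
```python
from h import *
s,p,R=state(); print(s["clock"],p,s["joint_pos"].round(2),s["finger_gap"])
print(rel(pol(205.1),-65))
f=r.grab_frame("wrist");cv2.imwrite("pics/w1.png",f["frame"][:,:,::-1])
# where tip and planned notch centre appear
Mi=np.linalg.inv(f["mount"]);K=f["camera_matrix"]
for nm,w in(("notchtop",pol(205.1,.152,.06)),("hub",[.591,.008,.06])):
    c=Mi@np.append(R.T@(np.array(w)-p),1); u=K@c[:3]; print(nm,u[:2]/u[2])
f=r.grab_frame("side");cv2.imwrite("pics/s1.png",f["frame"][:,:,::-1])
```

```text
2.5 [ 0.45149388 -0.05457295  0.40461896] [-0.25  0.26  1.75  0.    1.14  0.88] 0.0004470292636546218
(array([-0.0021,  0.0026,  0.1706]), np.float64(0.007))
notchtop [257.15202389 183.08615982]
hub [258.47155813  23.59582281]
```

View pics/w1.png

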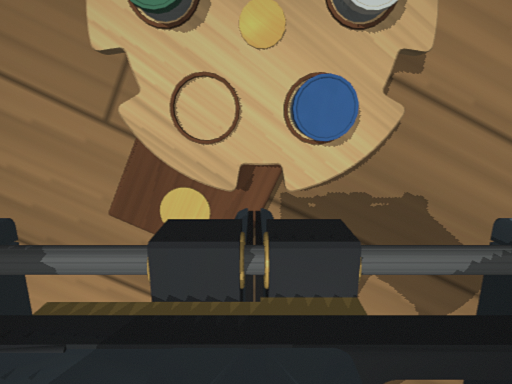

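View pics/s1.png

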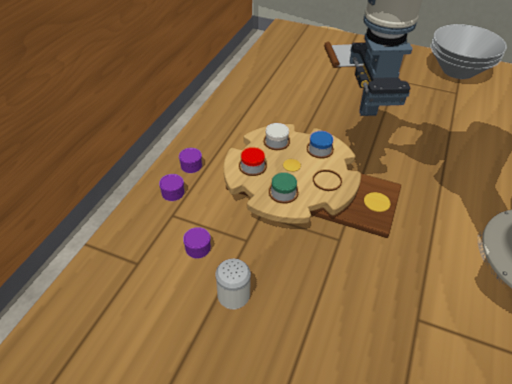

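In the wrist view the notch sits at x≈263 and the hub at (262,22), about 4 px right of my prediction. I'll take (0.592, 0.006) as the hub centre and shift about 5 mm along tool y while descending.

Call:
{"name": "jog_arm", "arguments": {"moves": [1, -0.001, 0.005, 0.02, 0.007, 1, -0.002, 0.005, 0.05, 0.007, 1, -0.002, 0.005, 0.08, 0.007, 1, -0.002, 0.005, 0.1, 0.007, 1, -0.002, 0.005, 0.115, 0.007, 1, -0.002, 0.005, 0.125, 0.007, 1, -0.002, 0.005, 0.13, 0.007, 1, -0.002, 0.005, 0.13, 0.007, 1, -0.002, 0.005, 0.13, 0.007, 1, -0.002, 0.005, 0.13, 0.007]}}

```text
clock: 3.6
position: [0.4522, -0.0599, 0.2753]
tool_rot: [0.0, 0.976, 0.216, 0.001]
wrist_force: [-0.1, -0.7, 0.7]
finger_gap: 0.0007
```

```bash
sed -i 's/^HC=.*/HC=np.array([.592,.006])/' h.py
python3 - <<'E'
from h import *
s,p,R=state(); print(s["clock"],p,s["wrist_force"])
print(rel(pol(205.1),-65))
f=r.grab_frame("wrist");cv2.imwrite("pics/w2.png",f["frame"][:,:,::-1])
Mi=np.linalg.inv(f["mount"]);K=f["camera_matrix"]
for nm,w in(("notchtop",pol(205.1,.152,.06)),("hub",[.592,.006,.06])):
    c=Mi@np.append(R.T@(np.array(w)-p),1); u=K@c[:3]; print(nm,u[:2]/u[2])
E
```

```text
3.6 [ 0.45219792 -0.05994171  0.27534434] [-0.12880464 -0.68206767  0.68592937]
(array([-0.0005, -0.0004,  0.0413]), np.float64(-0.0))
notchtop [254.24665378 220.47483215]
hub [253.73650135 -50.21156879]
```

View pics/w2.png

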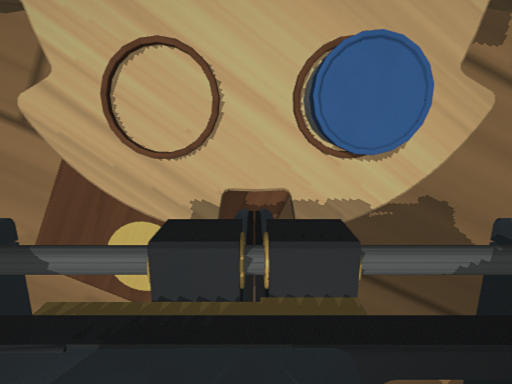

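The notch floor spans x≈220–292, centred at about 256, and the fingertips at x≈252 sit over the notch. I'll go in now.

Call:
{"name": "jog_arm", "arguments": {"moves": [1, -0.001, 0, 0.01, 0, 1, -0.001, 0, 0.02, 0, 1, -0.001, 0, 0.03, 0, 1, -0.001, 0, 0.038, 0, 1, -0.001, 0, 0.041, 0, 1, -0.001, 0, 0.041, 0, 1, -0.001, 0, 0.041, 0, 1, -0.001, 0, 0.041, 0, 1, -0.001, 0, 0.041, 0, 1, -0.001, 0, 0.041, 0]}}

```text
clock: 4.65
position: [0.4512, -0.0604, 0.2339]
tool_rot: [0.0, 0.976, 0.216, 0.0]
wrist_force: [0.5, -0.7, -0.1]
finger_gap: 0.0003
```

```bash
cat >> h.py <<'E'
def arc(a0,a1,n=10,rr=.155,z=.234):
    for i in range(1,n+1):
        a=a0+(a1-a0)*i/n; d,t=rel(pol(a,rr,z),a+90-360); print(a,d.round(3),round(t,2))
E
python3 - <<'E'
from h import *
s,p,R=state(); print(s["clock"],p,s["wrist_force"],s["joint_pos"].round(2))
arc(205,245)
E
```

```text
4.65 [ 0.45115683 -0.06038671  0.23393824] [ 0.51585512 -0.74853536 -0.0621763 ] [-0.26  0.53  1.93 -0.    0.67  0.87]
209.0 [ 0.001  0.01  -0.   ] -0.07
213.0 [ 0.002  0.021 -0.   ] -0.14
217.0 [ 0.004  0.032 -0.   ] -0.21
221.0 [ 0.007  0.042 -0.   ] -0.28
225.0 [ 0.01   0.052 -0.   ] -0.35
229.0 [ 0.014  0.062 -0.   ] -0.42
233.0 [ 0.019  0.072 -0.   ] -0.49
237.0 [ 0.024  0.082 -0.   ] -0.56
241.0 [ 0.03  0.09 -0.  ] -0.63
245.0 [ 0.037  0.099 -0.   ] -0.7
```

Call:
{"name": "jog_arm", "arguments": {"moves": [1, 0, 0.006, 0, -0.04, 1, 0.001, 0.014, 0, -0.09, 1, 0.003, 0.025, 0, -0.16, 1, 0.005, 0.035, 0, -0.23, 1, 0.008, 0.046, 0, -0.31, 1, 0.012, 0.057, 0, -0.38, 1, 0.016, 0.067, 0, -0.45, 1, 0.021, 0.077, 0, -0.52, 1, 0.028, 0.087, 0, -0.6, 1, 0.037, 0.099, 0, -0.7]}}

```text
clock: 5.65
position: [0.5262, -0.1347, 0.2337]
tool_rot: [-0.0, 0.842, 0.539, -0.0]
wrist_force: [-1.4, 0.1, 0.7]
finger_gap: 0.0004
```

Run:
```python
from h import *
s,p,R=state(); print(s["clock"],p,s["wrist_force"],s["joint_pos"].round(2))
print(np.degrees(np.arctan2(p[1]-HC[1],p[0]-HC[0]))+360,np.hypot(*(p[:2]-HC)))
f,o=meas("side"); cv2.imwrite("pics/s3.png",f["frame"][:,:,::-1]); print(o["red"],o["green"],o["blue"])
arc(245,289)
```

```text
5.65 [ 0.5262352  -0.13465037  0.23368492] [-1.41050821  0.11147037  0.67499281] [-0.36  0.61  1.72 -0.    0.81  0.07]
244.94031660325592 0.15526601257579525
[(array([260.8, 172. ]), 365, array([0.6377, 0.0939, 0.098 ]))] [(array([308.7, 182.5]), 403, array([0.528 , 0.0837, 0.098 ]))] [(array([301.3, 131.5]), 297, array([ 0.5991, -0.0814,  0.098 ]))]
249.4 [ 0.001  0.01  -0.   ] -0.06
253.8 [ 0.002  0.021 -0.   ] -0.14
258.2 [ 0.004  0.033 -0.   ] -0.22
262.6 [0.007 0.045 0.   ] -0.3
267.0 [0.011 0.056 0.   ] -0.37
271.4 [0.016 0.067 0.   ] -0.45
275.8 [0.021 0.077 0.   ] -0.53
280.2 [0.028 0.087 0.   ] -0.6
284.6 [0.035 0.097 0.   ] -0.68
289.0 [0.043 0.106 0.   ] -0.76
```

View pics/s3.png

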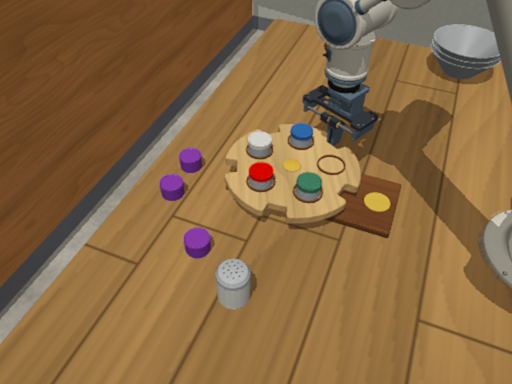

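The side view shows the board following the finger: red has moved to (261,172), about +34°, and the tins are undisturbed. I'll keep pushing.

Call:
{"name": "jog_arm", "arguments": {"moves": [1, 0.001, 0.008, 0, -0.05, 1, 0.002, 0.02, 0, -0.13, 1, 0.004, 0.033, 0, -0.22, 1, 0.007, 0.045, 0, -0.3, 1, 0.011, 0.056, 0, -0.37, 1, 0.016, 0.067, 0, -0.45, 1, 0.021, 0.077, 0, -0.53, 1, 0.028, 0.087, 0, -0.6, 1, 0.035, 0.097, 0, -0.68, 1, 0.043, 0.106, 0, -0.76]}}

```text
clock: 6.7
position: [0.6407, -0.1401, 0.2336]
tool_rot: [-0.0, 0.583, 0.813, -0.0]
wrist_force: [-1.3, -1.1, 0.5]
finger_gap: 0.0006
```

Run:
```python
from h import *
s,p,R=state(); print(s["clock"],p,s["wrist_force"],s["joint_pos"].round(2))
print(np.degrees(np.arctan2(p[1]-HC[1],p[0]-HC[0]))+360,np.hypot(*(p[:2]-HC)))
arc(289,333)
```

```text
6.7 [ 0.64068815 -0.14005016  0.23363062] [-1.29379582 -1.08058696  0.45206162] [-0.31  0.72  1.42 -0.    1.   -0.63]
288.4366308206671 0.15395189764936568
293.4 [-0.     0.013 -0.   ] -0.08
297.8 [ 0.001  0.025 -0.   ] -0.16
302.2 [ 0.003  0.037 -0.   ] -0.24
306.6 [ 0.006  0.048 -0.   ] -0.31
311.0 [ 0.011  0.06  -0.   ] -0.39
315.4 [ 0.016  0.07  -0.   ] -0.47
319.8 [ 0.021  0.081 -0.   ] -0.54
324.2 [ 0.028  0.091 -0.   ] -0.62
328.6 [ 0.035  0.1   -0.   ] -0.7
333.0 [ 0.043  0.109 -0.   ] -0.77
```

Call:
{"name": "jog_arm", "arguments": {"moves": [1, 0, 0.01, 0, -0.06, 1, 0.001, 0.022, 0, -0.14, 1, 0.003, 0.035, 0, -0.23, 1, 0.006, 0.047, 0, -0.31, 1, 0.01, 0.058, 0, -0.39, 1, 0.015, 0.069, 0, -0.46, 1, 0.021, 0.08, 0, -0.54, 1, 0.028, 0.09, 0, -0.62, 1, 0.035, 0.1, 0, -0.7, 1, 0.043, 0.109, 0, -0.77]}}

```text
clock: 7.7
position: [0.7301, -0.0642, 0.2335]
tool_rot: [-0.0, 0.235, 0.972, -0.0]
wrist_force: [-1.1, -1.3, 0.4]
finger_gap: 0.0009
```

Run:
```python
from h import *
s,p,R=state(); print(s["clock"],p,s["wrist_force"],s["joint_pos"].round(2))
print(np.degrees(np.arctan2(p[1]-HC[1],p[0]-HC[0]))+360,np.hypot(*(p[:2]-HC)))
for n in("side","top"):
    f,o=meas(n); cv2.imwrite(f"pics/{n}4.png",f["frame"][:,:,::-1]); print(o["red"],o["green"],o["blue"])
    try: print(fit(o))
    except Exception as e: print(e)
arc(333,360)
```

```text
7.7 [ 0.73007523 -0.06421864  0.23349587] [-1.10431722 -1.25200241  0.44488594] [-0.17  0.81  1.2  -0.    1.13 -1.27]
333.044227928919 0.15490457169498062
[(array([319.5, 178.5]), 385, array([0.5098, 0.0621, 0.098 ]))] [(array([329. , 147.8]), 328, array([ 0.5188, -0.0483,  0.098 ]))] [(array([254.3, 146.9]), 338, array([0.6843, 0.0192, 0.098 ]))]
(array([0.59048357, 0.01245513]), np.float64(148.2639267296368), array([-0.11203698,  0.32581233, -0.80858956, -0.64427347,  0.92062654,
        0.31846114]))
[(array([285.2, 256.2]), 609, array([0.5103, 0.0533, 0.098 ]))] [(array([333. , 253.1]), 171, array([ 0.5154, -0.0412,  0.098 ]))] [(array([301.1, 168.3]), 576, array([0.6849, 0.0181, 0.098 ]))]
(array([0.58972776, 0.01136808]), np.float64(147.81280933019838), array([-0.97190814,  8.67335693,  1.35442038, -8.25865327, -0.38251224,
       -0.41470366]))
335.7 [-0.     0.006 -0.   ] -0.05
338.4 [ 0.     0.014 -0.   ] -0.1
341.1 [ 0.001  0.021 -0.   ] -0.14
343.8 [ 0.003  0.028 -0.   ] -0.19
346.5 [ 0.004  0.035 -0.   ] -0.24
349.2 [ 0.006  0.042 -0.   ] -0.29
351.9 [ 0.008  0.049 -0.   ] -0.33
354.6 [ 0.011  0.056 -0.   ] -0.38
357.3 [ 0.014  0.063 -0.   ] -0.43
360.0 [ 0.017  0.069 -0.   ] -0.48
```

View pics/top4.png

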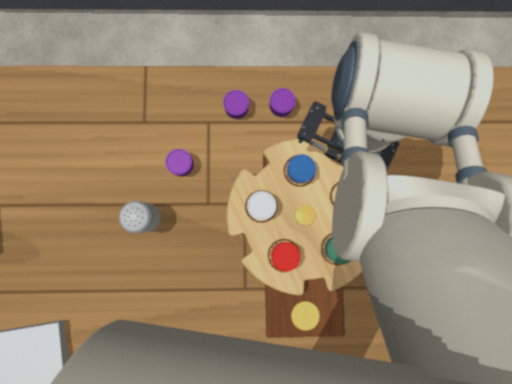

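Red is now at (285,256) in the top view, about 148° (front is about 180°). The arm hides the green tin in part. One more arc, ending short of the target and slowing down.

Call:
{"name": "jog_arm", "arguments": {"moves": [1, 0, 0.007, 0, -0.05, 1, 0, 0.016, 0, -0.11, 1, 0.002, 0.025, 0, -0.17, 1, 0.004, 0.034, 0, -0.23, 1, 0.006, 0.043, 0, -0.29, 1, 0.009, 0.052, 0, -0.35, 1, 0.012, 0.06, 0, -0.41, 1, 0.015, 0.066, 0, -0.46, 1, 0.017, 0.07, 0, -0.48, 1, 0.018, 0.072, 0, -0.5]}}

```text
clock: 8.8
position: [0.747, 0.0076, 0.2337]
tool_rot: [-0.0, -0.011, 1.0, -0.0]
wrist_force: [0.3, -1.6, -0.4]
finger_gap: 0.0002
```

Run:
```python
from h import *
s,p,R=state(); print(s["clock"],p,s["wrist_force"],s["joint_pos"].round(2))
print(np.degrees(np.arctan2(p[1]-HC[1],p[0]-HC[0])),np.hypot(*(p[:2]-HC)))
for n in("side","top"):
    f,o=meas(n); cv2.imwrite(f"pics/{n}5.png",f["frame"][:,:,::-1]); print(o["red"],o["green"],o["blue"],o["brass"])
    try: print(fit(o))
    except Exception as e: print(e)
```

```text
8.8 [0.74695069 0.00758443 0.23365229] [ 0.34550687 -1.63785195 -0.41582311] [-0.07  0.83  1.16 -0.    1.15 -1.66]
0.585850434462603 0.1549587915086223
[(array([330.7, 168. ]), 368, array([0.4958, 0.0191, 0.098 ]))] [(array([317.6, 137.6]), 304, array([ 0.555 , -0.0744,  0.098 ]))] [(array([252.8, 159.8]), 363, array([0.6701, 0.0629, 0.098 ]))] [(array([292. , 166.4]), 97, array([0.5898, 0.0087, 0.06  ])), (array([375.8, 202. ]), 301, array([0.3792, 0.0462, 0.06  ]))]
(array([0.59021059, 0.0129363 ]), np.float64(176.11009609819575), array([-0.37055534,  0.28104804, -0.2077186 , -0.81438983,  0.57827394,
        0.53334179]))
[(array([295.9, 264.1]), 95, array([0.4948, 0.0327, 0.098 ]))] [] [(array([276.1, 174.5]), 296, array([0.6724, 0.0688, 0.098 ]))] [(array([300.7, 316.2]), 379, array([0.386 , 0.0199, 0.06  ]))]
(array([0.58944762, 0.02198168]), np.float64(173.48973944797382), array([ 0.26021695,  0.052889  , -0.26021695, -0.05288901]))
```

View pics/top5.png

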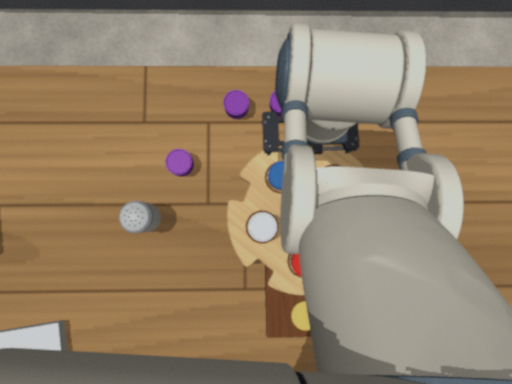

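Run:
```python
from h import *
f=r.grab_frame("top"); 
img=cv2.imread("pics/top0.png"); g=cv2.GaussianBlur(cv2.cvtColor(img,cv2.COLOR_BGR2GRAY),(3,3),0).astype(float)
def edge(lo,hi,rows,sg):
    P=[]
    for v in rows:
        d=np.diff(g[v,lo:hi])*sg; i=d.argmax()
        if 0<i<len(d)-1:
            i=i+.5*(d[i-1]-d[i+1])/(d[i-1]-2*d[i]+d[i+1])
        P.append(ray(f,(lo+i+.5,v),.02)[:2])
    P=np.array(P); k=np.polyfit(P[:,0],P[:,1],1); return k
L=edge(258,276,range(300,334),-1);Rr=edge(338,352,range(300,334),1)
for k in(L,Rr): print("slope deg",np.degrees(np.arctan(k[0])),"y at x=.377,.592:",np.polyval(k,[.377,.592]))
h=cv2.cvtColor(img,cv2.COLOR_BGR2HSV).astype(int)
def disc(u,v,w,z):
    p=h[v-w:v+w+1,u-w:u+w+1]; m=((p[:,:,1]>105)&(p[:,:,2]>150)).astype(np.uint8)
    n,l,s,c=cv2.connectedComponentsWithStats(m); i=1+s[1:,4].argmax(); c=c[i]+[u-w,v-w]; print(c,s[i],ray(f,c,z))
disc(305,215,14,.06);disc(305,316,18,.02)
cs=cv2.imread("pics/side0.png"); fs=r.grab_frame("side"); h=cv2.cvtColor(cs,cv2.COLOR_BGR2HSV).astype(int)
f=fs; disc(291,166,13,.06); disc(377,202,18,.02)
```

```text
slope deg 0.2060169607398757 y at x=.377,.592: [0.09057799 0.09135106]
slope deg -0.8100029344700493 y at x=.377,.592: [-0.0812034 -0.0842431]
[305.29350649 214.36623377] [  4   3  22  22 385] [0.59297202 0.00562625 0.06      ]
[305.03576751 315.46944858] [  4   3  29  30 671] [0.37722441 0.00477918 0.02      ]
[292.09933775 163.94701987] [  0   0  27  27 604] [5.92340662e-01 1.71885702e-04 6.00000000e-02]
[376.72139303 201.44278607] [  5   8  27  20 402] [0.37738868 0.00323037 0.02      ]
```

Run:
```python
from h import *
arc(360.6,364.4,4)
```

```text
361.55 [ 0.     0.003 -0.   ] -0.0
362.5 [ 0.     0.005 -0.   ] -0.02
363.45 [ 0.     0.008 -0.   ] -0.04
364.4 [ 0.    0.01 -0.  ] -0.05
```

Call:
{"name": "jog_arm", "arguments": {"moves": [1, 0, 0.001, 0, -0.01, 1, 0, 0.002, 0, -0.02, 1, 0, 0.004, 0, -0.02, 1, 0, 0.005, 0, -0.03, 1, 0, 0.006, 0, -0.04, 1, 0, 0.007, 0, -0.05, 1, 0, 0.008, 0, -0.05, 1, 0, 0.009, 0, -0.06, 1, 0, 0.01, 0, -0.06, 1, 0, 0.01, 0, -0.06]}}

```text
clock: 10.0
position: [0.747, 0.0178, 0.2337]
tool_rot: [-0.0, -0.042, 0.999, 0.0]
wrist_force: [-0.0, -0.3, 0.1]
finger_gap: 0.0005
```

Run:
```python
from h import *
s,p,R=state(); print(s["clock"],p,s["wrist_force"])
print(np.degrees(np.arctan2(p[1]-HC[1],p[0]-HC[0])),np.hypot(*(p[:2]-HC)))
f,o=meas("side"); print(fit(o))
```

```text
10.0 [0.74700219 0.01784472 0.23368951] [-0.04204481 -0.27458083  0.07324903]
4.3698473550659 0.1554540937428612
(array([0.59023594, 0.0129    ]), np.float64(179.98702228724028), array([-0.36405903,  0.22152128, -0.14113988, -0.74371392,  0.50519891,
        0.52219264]))
```

The side fit puts red at 180.0°. I'll back the finger 6 mm off the wall and lift out.

Call:
{"name": "jog_arm", "arguments": {"moves": [1, 0, -0.003, 0, 0, 1, 0, -0.006, 0, 0, 1, 0, -0.007, 0, 0, 1, 0, -0.007, -0.02, 0, 1, 0, -0.007, -0.05, 0, 1, 0, -0.007, -0.09, 0, 1, 0, -0.007, -0.13, 0, 1, 0, -0.007, -0.17, 0, 1, 0, -0.007, -0.17, 0, 1, 0, -0.007, -0.17, 0]}}

```text
clock: 11.05
position: [0.7476, 0.0106, 0.4047]
tool_rot: [0.001, -0.042, 0.999, -0.0]
wrist_force: [-0.3, 0.2, -0.4]
finger_gap: 0.0006
```

Run:
```python
from h import *
print(rel([.45,-.38,.42],60)); s,p,R=state(); print(p)
```

```text
(array([ 0.3293, -0.3642, -0.0158]), np.float64(0.608))
[0.74760253 0.01055788 0.40473078]
```

Call:
{"name": "jog_arm", "arguments": {"moves": [1, 0.02, -0.04, 0, 0.05, 1, 0.04, -0.08, 0, 0.1, 1, 0.06, -0.12, 0, 0.15, 1, 0.09, -0.16, 0, 0.2, 1, 0.12, -0.2, 0, 0.25, 1, 0.16, -0.23, 0, 0.3, 1, 0.2, -0.26, 0, 0.35, 1, 0.24, -0.29, 0, 0.4, 1, 0.28, -0.32, 0, 0.45, 1, 0.32, -0.35, 0, 0.5]}}

```text
clock: 12.05
position: [0.4562, -0.3658, 0.4023]
tool_rot: [-0.001, 0.207, 0.978, 0.001]
wrist_force: [0.3, -1.4, 0.4]
finger_gap: 0.0001
```

Run:
```python
from h import *
print(r.observe()["position"])
for n in("side","top"):
    f,o=meas(n); cv2.imwrite(f"pics/{n}6.png",f["frame"][:,:,::-1]); print({k:v for k,v in o.items() if k!="purple"})
    try: print(fit(o))
    except Exception as e: print(e)
```

```text
[ 0.45619617 -0.36583695  0.40232197]
{'red': [(array([331.4, 166.5]), 349, array([0.4959, 0.0135, 0.098 ]))], 'blue': [(array([253.5, 161.6]), 355, array([0.6662, 0.0681, 0.098 ]))], 'green': [(array([315.5, 136.5]), 301, array([ 0.5609, -0.0766,  0.098 ]))], 'brass': [(array([292. , 166.7]), 90, array([0.5895, 0.0095, 0.06  ])), (array([376.5, 201.3]), 314, array([0.3783, 0.0432, 0.06  ]))]}
(array([0.59019536, 0.01313066]), np.float64(179.8568299406378), array([-0.70434116, -0.13195864, -0.28692683, -0.54607441,  0.991268  ,
        0.67803304]))
{'red': [(array([308.9, 262.2]), 611, array([0.4982, 0.0069, 0.098 ]))], 'blue': [(array([279.3, 176.8]), 570, array([0.6678, 0.0625, 0.098 ]))], 'green': [(array([352.5, 228.7]), 596, array([ 0.5627, -0.0817,  0.098 ]))], 'brass': [(array([303.2, 216.1]), 234, array([0.5894, 0.01  , 0.06  ])), (array([305.1, 315.4]), 617, array([0.3774, 0.0047, 0.02  ]))]}
(array([0.5920595 , 0.00741345]), np.float64(-179.9643008333223), array([-1.14048548,  0.45426158,  0.05918173, -1.25518964,  1.08130376,
        0.80092806]))
```

View pics/top6.png

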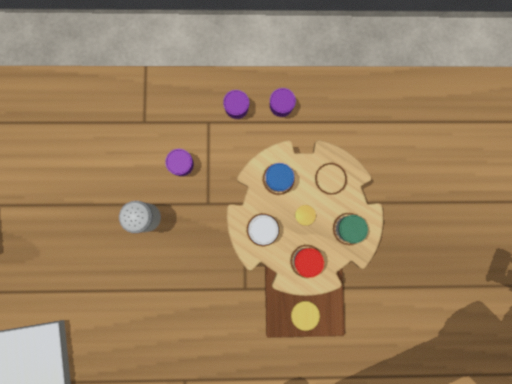

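The top view shows red at (309,262), in line with the hub at (305,215) and the plate at (305,316) once the lid's height is allowed for. The fitted angle is 180.0° from the top and 179.9° from the side, against a front direction of 180 ± 0.3°. The hand is clear, so I'll hand in.

Run:
```python
from h import *
f,o=meas("side"); print(fit(o)[1], abs(r.observe()["qvel"]).max())
r.job_done()
```

```text
179.90972046035824 0.06632652714401016
the job is handed in; nothing more can be done
```

I turned the carousel about 155° anticlockwise with the closed fingertips in a rim notch, and the red tin now stands at the front, in line with the brass plate. I then backed the finger off the notch wall, lifted out and moved the arm clear, then handed in the job after about 12 s.

- **Alignment:** with the arm clear, the red tin measured 180.0° from the top camera and 179.9° from the side. I put the front at 180° ± 0.3°, from the hub, the plate and the plank edges. A repeat side reading just before hand-in gave the same 179.9°, so the board was at rest.
- **Other objects:** the other tins and the dredger looked undisturbed in the last top view. Wrist force readings after each move stayed around 2 N or less.
- **Disagreements:** the two cameras differed by about 6 mm on where the hub is. The side camera's own hub-to-plate line also read up to about 3° away from the top camera's. I took the front direction from the top camera and the plank edges.
- **Arm at hand-in:** it still showed a slight motion, up to 0.07 rad/s at one joint, but was well clear of everything.

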